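# Put the filter holders away in the dry box

### The arm

A 7-joint arm with a two-finger parallel gripper is mounted at the origin on the work surface. World frame = base frame: x ahead of the robot, y to its left, z up, the work surface at z = 0. Lengths are in m, angles in rad, forces in N, time in s.
With the tool pointing down it reaches from about 0.425 to 0.925 m from the base axis. Payload 6.8 kg.
Tool frame: the origin (TCP) lies at the very end of the fingers, on their centre line; the grasp point (between the pads) lies 19 mm behind it; x points along the fingers, y is the direction in which the jaws open and shut, and the axes are right-handed (so a half turn about x gives the same grasp; the last joint's range is limited). The gripper opens to 85 mm and grips with 20 to 120 N. Pads are 22 mm wide; open, the fingers measure 114 mm over their backs; the gripper's body (76 mm by 85 mm) begins 54 mm behind the grasp point. The pads swing forward as they close: fully open they stand 13 mm farther back than shut.
Start: joints at [1.084, 0.477, 0.022, 1.555, -0.011, 1.109, -0.083], TCP at [0.25, -0.627, 0.231] pointing down, gripper open.
Joint ranges: [-2.96, 2.96], [-0.34, 2.1], [-1.41, 1.46], [0.24, 2.44], [-1.37, 4.51], [0.17, 1.92], [-2.96, 2.96]. Speed limits (rad/s): [2.39, 2.39, 3.14, 3.14, 3.14, 3.14, 3.14].

### API

Orientations are given as [roll, pitch, yaw] about the fixed x, y, z axes, in that order (R = Rz(yaw) Ry(pitch) Rx(roll)).
In Python, from workcell import monitor, optics, job gives the robot as it stands.
- The arm moves only by the shell command python3 -m crank 'ROWS' [FORCE]. ROWS is text: rows parted by semicolons, each of 5 numbers parted by spaces: the opening, from 0 (shut) to 1 (fully open), then the shift along the world's x, y, z as a fraction of full scale, then the turn about the world's z as a fraction of full scale. A call has 1 to 5 rows; each row is the pose to reach, as a shift and turn from the pose commanded when the call began; what a row does not reach only later rows make up. Full scale, the value 1, is 0.2 m for a shift and 0.5 rad for a turn. A row lasts 1/8 s, in which the tool goes at most 62.5 mm and 10.7 degrees, less where a joint would pass 70% of its speed; a pose out of reach is approached as far as the arm can. A call with a number of a shift or a turn outside -1 to 1 is refused whole. A call with a gripper value outside its range is refused whole. The fingers move at their own pace and stop on an object; FORCE is the grip in N (left out, the last holds). Time passes only in rows, so rows that repeat a pose let the fingers close. It gives the time, the measured TCP pose, the force and the opening at its end, in the units of the state.
- monitor.sense(): the state, without advancing time (a new reading comes with each control period).
- optics.read_camera(name): name is "side" or "top" or "wrist"; returns (picture, depth): 420x560x3 uint8, blue, green, red; 420x560 float32, m along the optical axis (not along the pixel's ray), 0 where there is no reading.
- optics.get_calibration(name): a dict with "fx", "fy", "cx", "cy" (pixels), "R" (3x3) and "t" (3): a world point X has camera coordinates R X + t. Camera axes: x right, y down, z forward; pixel columns grow to the right and rows downward; lengths in m; the calibration is good to about 2 mm. A picture is of the moment at which its call begins: read the wrist's pose just before it. get_calibration takes no time and is no camera call; for the wrist camera it gives the pose at the moment of the call.
- job.job_done(): hands the job in, once; it reports no verdict.
The state is a dict: "time_s": time; "joint_pos": joint angles; "dq": joint speeds; "joint_torque": joint torques, N m; "ee_pos": TCP position; "eef_rot": TCP orientation; "wrist_force": force on the tool from outside, world axes, zero at the start; "torque": the same for the moment, N m; "gripper_width": opening from 0.0 (shut) to 1.0 (fully open).
Only numpy, scipy, OpenCV 4.12 (cv2) and the standard library are available. Lean on these libraries where they do the work, as an engineer would, in place of code of your own. Each camera call takes 0.05 s, during which the arm holds its last target. There are 200 camera calls.

### The job

Press the grey paddle of the dry-storage box so that its lid pops open by itself, and keep off the lid until everything is loaded. Lift every filter holder hanging on the drip rack off its prong and put it in the box, and put in the desiccant cartridge that stands on the bench as well, lying or standing any way that fits under the lid; pick up again whatever falls. Then swing the lid down until it latches shut, and leave the bottle, beaker and carton where they are.

Things in the scene. Friction and masses are not known exactly. Their poses are not given: they have to be found in the camera images.
- drybox: White dry-storage box with a blue lid, fixed to the bench, turned at most 0.2 rad. Origin: centre of its underside on the bench; x points from its front (robot's side) to its back, y left, z up. Outside 140 (x) x 220 (y) mm. A nose 36 mm tall reaches from x -70 to -125 mm in front; it carries a screen, keys and, above it, the release paddle.
- well (a point): Middle of the floor of the box's well (axes as the box): 120 (x) x 200 (y) mm inside, floor 8 mm above the bench, rim 72 mm above the bench, walls 10 mm thick.
- lid (a joint): Lid angle, rad: 0 shut, 1.85 open (leaning back 16 degrees past upright); hinged at the back. A spring opens it in about half a second once the latch lets go; holding it down at its front takes 1 to 2 N. To shut it, push it over and down from behind, then press its front edge down (under 10 N) until the hook snaps over the striker; it then stays shut.
- lid_hinge (a point): Middle of the lid's hinge line: 70 mm behind the box's middle, 72 mm above the bench (rim height). From here the shut lid reaches 140 mm forward and 24 mm up and is 220 mm wide; it is hollow below, with 18 mm free above the rim.
- lid_front (a point): Middle of the lid's top front edge (140 mm in front of the hinge and 24 mm above it when shut); moves with the lid.
- paddle (a joint): Angle of the release paddle, rad: 0 at rest, 0.24 fully pressed (lets the lid go at about 0.15). It springs back.
- paddle_pad (a point): Point to press on top of the grey release paddle (about 28 x 44 mm free, 6 mm thick) in front of the lid's middle, 59 mm above the bench. Press straight down 7 to 9 mm, about 5 N. The opening lid's front edge rises about 40 mm behind this point: keep the hand clear of it.
- rack: Steel drip rack fixed to the bench, turned at most 0.2 rad: a round bar (12 mm) along y at height 140 mm on two posts at y +-140 mm; foot 70 x 300 x 10 mm from x 30 to 100 mm. Origin on the bench, 45 mm in front of the bar; x to the back, z up.
- prongs (a point): Middle of the row of prongs, 50 mm in front of the bar, height 140 mm (axes as the rack). Four prongs, 6 mm thick, point to the rack's -x (towards the robot) at y -105, -35, 35, 105 mm; at this x their tips turn up 7 mm and end 9 mm farther out.
- cartridge: White plastic desiccant cartridge with slotted top, 60 (x) x 40 (y) x 28 (z) mm, about 90 g, loose on the bench. Origin: centre of its underside.
- wash_bottle: Wash bottle with red nozzle, 64 mm across, 165 mm tall; not part of the job. Origin: centre of underside.
- beaker: Glass beaker, 70 mm across, 85 mm tall; not part of the job. Origin: centre of underside.
- carton: Cardboard carton 70 x 110 x 40 mm; not part of the job. Origin: centre of underside.
- holder_a: Aluminium filter holder, 45 g: plate 10 (x) x 34 (y) x 44 (z) mm with a dark round window; on its top edge (+z) an arched wire eye (5 mm wire, 28 mm tall) hangs on a prong, plate facing the robot. Origin: plate centre. Hanging, its top edge is 19 mm below the prong's middle: lift 9 to 14 mm, then draw it off over the tip to the rack's -x. May be absent.
- holder_b: Aluminium filter holder, 45 g: plate 10 (x) x 34 (y) x 44 (z) mm with a dark round window; on its top edge (+z) an arched wire eye (5 mm wire, 28 mm tall) hangs on a prong, plate facing the robot. Origin: plate centre. Hanging, its top edge is 19 mm below the prong's middle: lift 9 to 14 mm, then draw it off over the tip to the rack's -x. May be absent.
- holder_c: Aluminium filter holder, 45 g: plate 10 (x) x 34 (y) x 50 (z) mm with a dark round window; on its top edge (+z) an arched wire eye (5 mm wire, 28 mm tall) hangs on a prong, plate facing the robot. Origin: plate centre. Hanging, its top edge is 19 mm below the prong's middle: lift 9 to 14 mm, then draw it off over the tip to the rack's -x. May be absent.
- holder_d: Aluminium filter holder, 45 g: plate 10 (x) x 34 (y) x 50 (z) mm with a dark round window; on its top edge (+z) an arched wire eye (5 mm wire, 28 mm tall) hangs on a prong, plate facing the robot. Origin: plate centre. Hanging, its top edge is 19 mm below the prong's middle: lift 9 to 14 mm, then draw it off over the tip to the rack's -x. May be absent.
There are look-alikes about, which are no part of the job. What is meant by the cartridge is not green or turquoise, and is the larger of those in its own colour.

How it is judged:
By the outcome, as a careful person would: the job done as asked, in the order asked, and still so for the second after the job is handed in, with the robot touching nothing.
Of holder_a, holder_b, holder_c, holder_d only 2 to 4 are there at a start; the rules pass over those that are not, and their reading is None.
At some moment in a run one of cartridge may be knocked a few centimetres aside while the robot is not near it.
Once in a run the grip may slacken for a moment while it holds something.
It also fails if it takes over 210 s, if anything falls off the work surface, if the arm or the gripper's body presses on something with over 40 N, if the wrist force passes 120 N, or if a joint passes its speed limit or range.

## Working session

There is one attempt and no reset: what is moved stays moved. The work goes in short steps, Python scripts to look and compute and a shell command to move; the robot and the scene stay as the last step left them, time stands still between calls to the robot, and variables do not carry over. Pictures are saved under pics/ and viewed, about 12 in all and at most 16, crops included, and the job is handed in when it is done.

```bash
ls; mkdir -p pics
cat > h.py <<'E'
import numpy as np, cv2
from workcell import monitor, optics, job
def snap(n,name):
    c=optics.get_calibration(n); im,d=optics.read_camera(n)
    np.savez('%s.npz'%name,im=im,d=d,**{k:np.array(v) for k,v in c.items()})
    cv2.imwrite('pics/%s.png'%name,im); return im,d,c
def load(name): return np.load('%s.npz'%name)
def P(f,u,v,w=1):
    d=f['d'][v-w:v+w+1,u-w:u+w+1]; z=np.median(d[d>0]) if (d>0).any() else np.nan
    c=np.array([(u-f['cx'])/f['fx']*z,(v-f['cy'])/f['fy']*z,z]); return f['R'].T@(c-f['t'])
def cloud(f):
    v,u=np.indices(f['d'].shape); z=f['d']
    c=np.stack([(u-f['cx'])/f['fx']*z,(v-f['cy'])/f['fy']*z,z],-1); X=(c-f['t'])@f['R']; X[z==0]=np.nan; return X
def proj(f,X):
    c=f['R']@np.array(X)+f['t']; return f['fx']*c[0]/c[2]+f['cx'],f['fy']*c[1]/c[2]+f['cy']
E
python3 - <<'E'
from h import *
for n in('top','side'):
    snap(n,n+'0'); f=load(n+'0'); print(n,f['R'].round(3).tolist(),f['t'].round(3),f['fx'])
a=load('top0')['im'];b=load('side0')['im']
s=monitor.sense();print(s)
E
```

```text
pics
top [[0.029, -0.999, 0.014], [-0.997, -0.03, -0.07], [0.07, -0.012, -0.997]] [-0.033  0.57   1.425] 395.536882070661
side [[-0.977, -0.214, -0.01], [-0.105, 0.518, -0.849], [0.187, -0.828, -0.529]] [0.552 0.144 1.386] 464.5866953173372
{'time_s': 0.1, 'joint_pos': array([ 1.08392185,  0.47776053,  0.02236139,  1.55633717, -0.01151441,
        1.10931724, -0.08310443]), 'dq': array([ 1.27400903e-03, -1.23897083e-03,  1.62965190e-03, -2.11067225e-03,
        6.04042618e-05,  1.99135274e-04,  6.46982955e-04]), 'joint_torque': array([ 5.15800493e-03, -5.97754383e+01,  1.61444653e+00, -2.81952435e+01,
        1.28854369e-02,  4.95900764e-03, -1.82648427e-05]), 'ee_pos': array([ 0.24938787, -0.62666495,  0.23040092]), 'eef_rot': array([-1.49967633,  1.56910239,  2.02068348]), 'wrist_force': array([-0.52221901,  0.01952337,  0.02787228]), 'torque': array([ 0.03170028,  0.01313749, -0.00381456]), 'gripper_width': 1.0028688505937153}
```

View pics/top0.png

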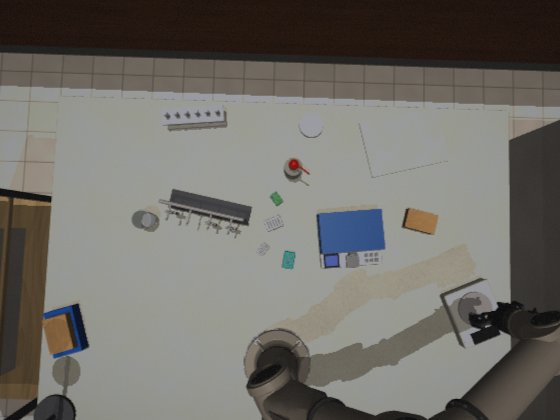

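View pics/side0.png

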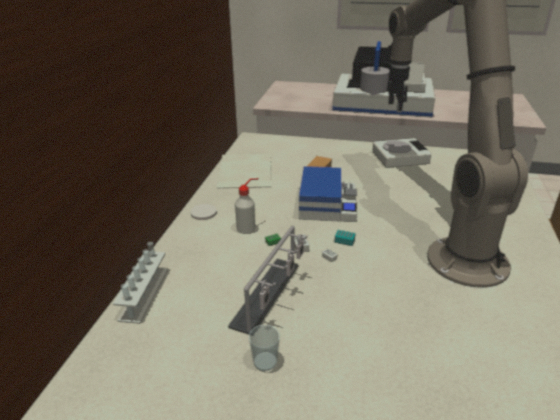

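The top view shows the rack at about (208,208), the box at (351,235) and the paddle at (352,261). There are four cartridge-like objects: white (274,223), small white (263,249), green (277,199) and turquoise (289,260). The larger white one at (274,223) fits the description; an enlarged crop should confirm it.

Run:
```python
from h import *
f=load('top0');g=load('side0')
a=cv2.resize(f['im'][180:275,150:310],(800,475),interpolation=cv2.INTER_CUBIC)
cv2.imwrite('pics/c1.png',a)
b=cv2.resize(g['im'][170:350,215:365],(500,600),interpolation=cv2.INTER_CUBIC)
cv2.imwrite('pics/c2.png',b)
X=cloud(f)
# box lid: high blue
im=f['im'].astype(int)
m=(X[...,2]>0.085)&(X[...,2]<0.11)&(im[...,0]>im[...,2]+40)
v,u=np.nonzero(m);k=(u>300)&(u<400)&(v>200)&(v<265)
p=X[v[k],u[k]];r=cv2.minAreaRect(p[:,:2].astype(np.float32));print('lid',r,np.median(p[:,2]))
for n,(a0,a1,b0,b1) in dict(cart=(255,290,210,235),small=(255,272,240,258),green=(268,286,190,208),turq=(280,298,248,272)).items():
    q=X[b0:b1,a0:a1].reshape(-1,3);q=q[q[:,2]>0.012];print(n,len(q),q[:,2].max().round(3),cv2.minAreaRect(q[:,:2].astype(np.float32)))
q=X[180:245,155:260].reshape(-1,3);q=q[(q[:,2]>0.125)&(q[:,2]<0.16)];np.save('rk.npy',q);print(len(q),cv2.minAreaRect(q[:,:2].astype(np.float32)))
for uv in((145,219),(293,168),(421,221),(352,261)):print(uv,P(f,*uv).round(3))
```

```text
lid ((0.48022139072418213, -0.24305850267410278), (0.13848106563091278, 0.22066359221935272), 6.24196195602417) 0.09619247470390165
cart 181 0.037 ((0.5014540553092957, 0.02995290607213974), (0.039577435702085495, 0.05925639718770981), 23.701915740966797)
small 84 0.026 ((0.40610456466674805, 0.06633094698190689), (0.026204653084278107, 0.040074318647384644), 54.82130432128906)
green 99 0.029 ((0.5918740630149841, 0.023063546046614647), (0.04371141642332077, 0.02935102768242359), 38.070465087890625)
turq 189 0.034 ((0.3703306317329407, -0.02827790193259716), (0.040222518146038055, 0.05997857823967934), 81.49068450927734)
460 ((0.5086297988891602, 0.2748601734638214), (0.290607750415802, 0.0644751489162445), 78.82820129394531)
(145, 219) [0.503 0.499 0.003]
(293, 168) [ 0.684 -0.034  0.155]
(421, 221) [ 0.524 -0.505  0.039]
(352, 261) [ 0.375 -0.254  0.061]
```

View pics/c1.png

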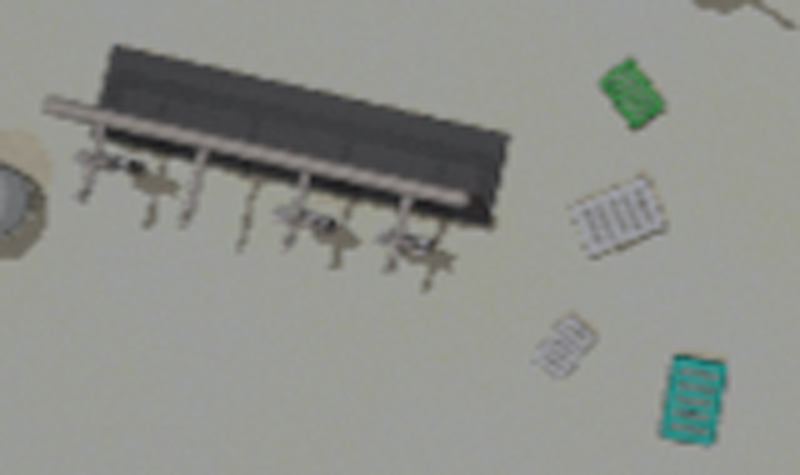

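View pics/c2.png

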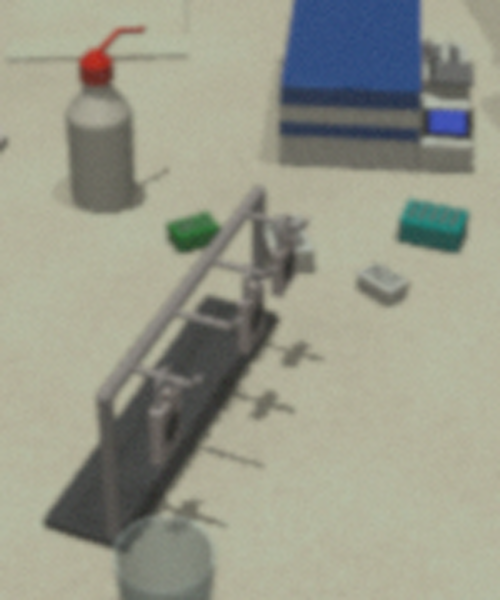

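The larger white cartridge is at crop pixel (617,216), that is (0.501, 0.030) and measuring 59 × 40 mm. The small white one measures 40 × 26 mm, and the others are green and turquoise. Holders hang on three prongs (+105, −35 and −105); +35 is empty. I'll go to the paddle first.

```bash
python3 -m crank '0 0.1 0.31 0 -0.3; 0 0.2 0.62 0 -0.54; 0 0.3 0.95 0 -0.54; 0 0.3 0.95 0 -0.54' 40; python3 -m crank '0 0.09 0.3 -0.1 0; 0 0.18 0.6 -0.25 0; 0 0.275 0.9 -0.4 0; 0 0.275 0.9 -0.4 0; 0 0.275 0.9 -0.4 0'
python3 - <<'E'
from h import *
from scipy.spatial.transform import Rotation as Ro
s=monitor.sense();R=Ro.from_euler('xyz',s['eef_rot']).as_matrix();print(s['ee_pos'],np.degrees(np.arctan2(R[1,1],R[0,1])),R[:,0],s['wrist_force'])
snap('wrist','w1');f=load('w1')
X=cloud(f);ok=np.isfinite(X[...,2]);print(ok.mean(),proj(f,s['ee_pos']))
for z in(0.059,):
  m=abs(X[...,2]-z)<0.006; v,u=np.nonzero(m);p=X[m];k=abs(p[:,0]-.37)<.05
  print(k.sum(),p[k].min(0),p[k].max(0))
E
```

```text
time_s: 0.6
ee_pos: [0.3114, -0.4327, 0.231]
eef_rot: [-1.676, 1.569, 1.58]
wrist_force: [-0.2, -1.5, 0.5]
gripper_width: 0.142
time_s: 1.23
ee_pos: [0.3646, -0.2566, 0.1508]
eef_rot: [-0.604, 1.569, 2.648]
wrist_force: [0.2, -1.5, 0.1]
gripper_width: -0.0
[ 0.36456673 -0.25660616  0.15076892] -83.65112299490632 [-1.24805235e-03  6.71015076e-04 -9.99998996e-01] [ 0.20509775 -1.47753938  0.1113521 ]
0.9959651360544217 (np.float64(277.3469469840545), np.float64(262.60547873122545))
3133 [ 0.3500252  -0.2777519   0.05588853] [ 0.39842964 -0.23060596  0.06157318]
```

View pics/w1.png

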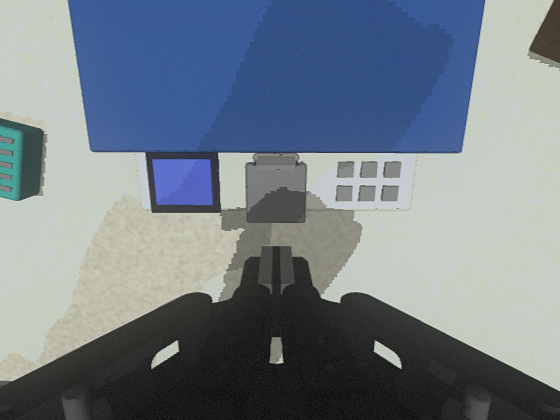

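The wrist view shows the paddle at (275,190), with its surface at x 0.350–0.398 and y −0.278 to −0.231. I'll press near its front so the hand stays clear of the lid.

```bash
python3 -c "
from h import *
f=load('w1');print(-f['R'].T@f['t'],f['R'].round(2).tolist())"
python3 -m crank '0 -0.02 0 -0.22 0; 0 -0.02 0 -0.42 0; 0 -0.02 0 -0.47 0; 0 -0.02 0 -0.51 0; 0 -0.02 0 -0.51 0'
python3 -c "
from h import *
snap('side','s1');f=load('s1');X=cloud(f);m=(X[...,2]>.12)&(X[...,0]>.42)&(X[...,0]<.75)&(X[...,1]<-.12)&(X[...,1]>-.37);print(m.sum(),X[m].min(0),X[m].max(0))"
```

```text
[ 0.43330331 -0.24845183  0.2931374 ] [[0.11, -0.99, -0.0], [-0.96, -0.11, 0.28], [-0.28, -0.03, -0.96]]
time_s: 1.9
ee_pos: [0.3599, -0.2583, 0.05]
eef_rot: [0.472, 1.57, -2.563]
wrist_force: [-4.9, -1.1, 4.5]
gripper_width: -0.002
854 [ 0.42471547 -0.36498386  0.12005073] [ 0.53043884 -0.12523915  0.17494198]
```

```bash
python3 -m crank '0 -0.04 0 0.02 0; 0 -0.08 0 0.06 0; 0 -0.1 0 0.1 0'
python3 -c "
from h import *
snap('side','s2');f=load('s2');X=cloud(f);m=(X[...,2]>.12)&(X[...,0]>.42)&(X[...,0]<.75)&(X[...,1]<-.12)&(X[...,1]>-.37);print(m.sum(),X[m].min(0),X[m].max(0));print(monitor.sense()['wrist_force'])
cv2.imwrite('pics/s2c.png',cv2.resize(f['im'][80:260,220:460],(800,600),interpolation=cv2.INTER_CUBIC))"
```

```text
time_s: 2.33
ee_pos: [0.3398, -0.2573, 0.0701]
eef_rot: [1.645, 1.571, -1.388]
wrist_force: [-0.3, -0.4, 0.6]
gripper_width: 0.001
516 [ 0.55354932 -0.34742891  0.12009722] [ 0.61944102 -0.12002162  0.21514179]
[ 0.39377279 -0.41960286  0.48087103]
```

View pics/s2c.png

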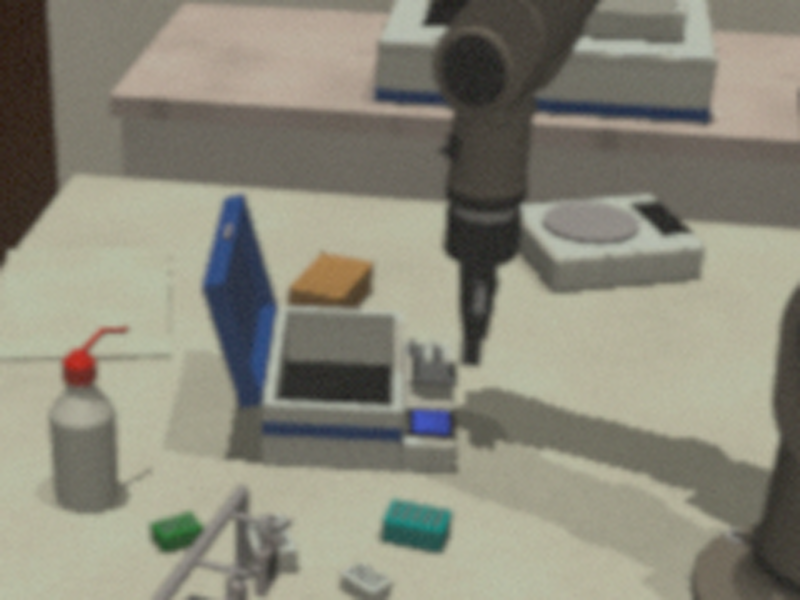

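The lid stands open and the well is empty. Next I'll look at the rack with the wrist camera.

```bash
python3 -m crank '0 0 0 0.3 0; 0 0 0 0.6 0; 0 0.2 0.1 0.95 0; 0 0.4 0.3 0.95 -0.3; 0.6 0.45 0.5 0.95 -0.61'; python3 -m crank '0.6 0.05 0.3 0.1 0; 0.6 0.05 0.6 0.1 0; 0.6 0.05 0.9 0.1 0; 0.6 0.05 0.9 0.1 0';python3 -m crank '0.6 -0.05 0.3 0 0; 0.6 -0.05 0.6 0 0; 0.6 -0.05 0.95 0 0; 0.6 -0.05 0.95 0 0;0.6 -0.05 0.95 0 0'
python3 - <<'E'
from h import *
from scipy.spatial.transform import Rotation as Ro
s=monitor.sense();R=Ro.from_euler('xyz',s['eef_rot']).as_matrix();print(s['ee_pos'],np.degrees(np.arctan2(R[1,1],R[0,1])))
snap('wrist','w2');f=load('w2');X=cloud(f)
o=np.array([.4905,.2785])
m=(X[...,2]>.135)&(X[...,2]<.155)&(abs(X[...,0]-.5)<.1)&(X[...,1]>.1)&(X[...,1]<.45)
p=X[m];a=np.radians(78.8);ex=np.array([np.sin(a),-np.cos(a)]);ey=np.array([np.cos(a),np.sin(a)])
q=(p[:,:2]-o)@np.c_[ex,ey];np.set_printoptions(precision=4,suppress=True)
b=q[q[:,0]>.036];l=np.polyfit(b[:,1],b[:,0],1);print('bar fit',l,b[:,1].min(),b[:,1].max(),np.percentile(p[:,2],95))
h,e=np.histogram(q[q[:,0]<.03][:,1],60,(-.15,.15));print([(round(e[i],3),h[i]) for i in range(60) if h[i]])
E
```

```text
time_s: 3.0
ee_pos: [0.4335, -0.1561, 0.2616]
eef_rot: [-3.123, 1.566, -0.183]
wrist_force: [0.4, -0.3, -1.1]
gripper_width: 0.199
time_s: 3.5
ee_pos: [0.4402, 0.0276, 0.2798]
eef_rot: [-2.084, 1.569, 0.87]
wrist_force: [-0.7, -0.3, -0.2]
gripper_width: 0.6
time_s: 4.12
ee_pos: [0.4307, 0.2119, 0.279]
eef_rot: [1.191, 1.57, -2.146]
wrist_force: [-0.3, -0.8, -0.1]
gripper_width: 0.601
[0.43072687 0.21189326 0.27902707] -101.24159901537936
bar fit [-0.0026  0.0426] -0.1462833897187344 0.14090768733028536 0.1469369749012384
[(np.float64(-0.12), np.int64(15)), (np.float64(-0.115), np.int64(33)), (np.float64(-0.11), np.int64(245)), (np.float64(-0.105), np.int64(212)), (np.float64(-0.1), np.int64(39)), (np.float64(-0.095), np.int64(13)), (np.float64(-0.05), np.int64(24)), (np.float64(-0.045), np.int64(46)), (np.float64(-0.04), np.int64(303)), (np.float64(-0.035), np.int64(156)), (np.float64(-0.03), np.int64(35)), (np.float64(-0.025), np.int64(2)), (np.float64(0.03), np.int64(369)), (np.float64(0.035), np.int64(94)), (np.float64(0.09), np.int64(52)), (np.float64(0.095), np.int64(58)), (np.float64(0.1), np.int64(443)), (np.float64(0.105), np.int64(90)), (np.float64(0.11), np.int64(21)), (np.float64(0.115), np.int64(1))]
```

View pics/w2.png

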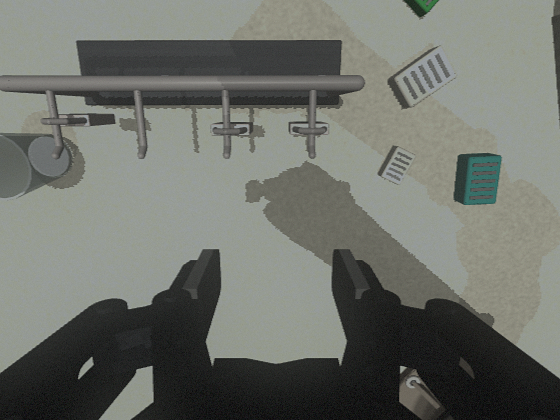

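The wrist view shows the eyes of the holders at pixels (230,128), (310,128) and (75,120). The beaker stands close to the leftmost holder, at (20,165). I'll measure the plates.

```bash
cat >> h.py <<'E'
a=np.radians(78.8);ex=np.array([np.sin(a),-np.cos(a)]);ey=np.array([np.cos(a),np.sin(a)]);o=np.array([.4905,.2785])
np.set_printoptions(precision=4,suppress=True)
E
python3 - <<'E'
from h import *
f=load('w2');X=cloud(f);q=(X[...,:2]-o)@np.c_[ex,ey]
for y in(-.107,-.037,.103):
  for z0,z1 in((.105,.13),(.142,.156)):
    m=(X[...,2]>z0)&(X[...,2]<z1)&(abs(q[...,1]-y)<.035)&(q[...,0]<.034)&(q[...,0]>-.03)
    if z1>.14: m&=abs(q[...,1]-y)>.005
    p=q[m];print(y,z0,len(p),np.percentile(p,[2,50,98],axis=0).round(4).tolist(),np.percentile(X[m][:,2],[5,50,95]))
m=(X[...,2]>.03)&(X[...,0]>.4)&(X[...,0]<.6)&(q[...,1]>.14)&(q[...,0]<.03)
p=X[m];print('beaker',len(p),p.min(0),p.max(0)); 
p=q[m];print(p.min(0),p.max(0))
g=load('top0');Y=cloud(g);m=(Y[...,2]>.03)&(Y[...,0]>.4)&(Y[...,0]<.58)&(Y[...,1]>.4)&(Y[...,1]<.6);p=Y[m];print('bk top',len(p),p.min(0),p.max(0))
E
```

```text
-0.107 0.105 251 [[0.0015, -0.1217], [0.0085, -0.1006], [0.0114, -0.0886]] [0.1083 0.12   0.1246]
-0.107 0.142 72 [[0.004, -0.1151], [0.0064, -0.1003], [0.0081, -0.0955]] [0.1422 0.1439 0.1465]
-0.037 0.105 253 [[0.0007, -0.0525], [0.0082, -0.0415], [0.0107, -0.0195]] [0.1095 0.12   0.1256]
-0.037 0.142 70 [[0.0036, -0.0463], [0.0058, -0.0308], [0.0081, -0.0256]] [0.1423 0.1436 0.1461]
0.103 0.105 347 [[0.0094, 0.0869], [0.0152, 0.0906], [0.0188, 0.1125]] [0.1076 0.1199 0.1262]
0.103 0.142 69 [[0.0114, 0.0932], [0.0138, 0.0973], [0.0161, 0.1144]] [0.1422 0.1436 0.1462]
beaker 2787 [0.4631 0.4533 0.03  ] [0.5294 0.5183 0.0868]
[-0.0689  0.1721] [-0.0003  0.2372]
bk top 260 [0.4656 0.4007 0.0301] [0.564  0.5235 0.1474]
```

```bash
python3 -m crank '0.6 0.226 -0.188 -0.2 0; 0.6 0.226 -0.188 -0.45 0; 0.6 0.226 -0.188 -0.7 0; 0.6 0.226 -0.188 -0.9 0; 0.6 0.226 -0.188 -0.955 0' 60;  python3 -m crank '0.6 0 0 0 0; 0.2 0 0 0 0; 0.2 0 0 0 0; 0.2 0 0 0 0; 0.2 0 0 0 0' 60
```

```text
time_s: 4.8
ee_pos: [0.4746, 0.172, 0.0862]
eef_rot: [0.828, 1.566, -2.513]
wrist_force: [-0.1, -0.0, 0.3]
gripper_width: 0.6
time_s: 5.42
ee_pos: [0.477, 0.1748, 0.0897]
eef_rot: [-3.1, 1.568, -0.156]
wrist_force: [-0.8, -4.4, 7.0]
gripper_width: 0.387
```

```bash
python3 -m crank '0.2 0 0 0.03 0; 0.2 0 0 0.06 0; 0.2 0 0 0.06 0; 0.2 -0.1 0.02 0.06 0; 0.2 -0.2 0.04 0.06 0'; python3 -m crank '0.2 -0.15 0.03 0 0; 0.2 -0.2 0.04 0.2 0; 0.2 -0.2 0.04 0.5 0;0.2 -0.2 0.04 0.7 0; 0.2 -0.2 0.04 0.7 0'
python3 - <<'E'
from h import *
snap('wrist','w3')
E
```

```text
time_s: 6.05
ee_pos: [0.435, 0.1835, 0.1002]
eef_rot: [-0.434, 1.571, 2.511]
wrist_force: [-0.7, 0.5, -0.7]
gripper_width: 0.387
time_s: 6.68
ee_pos: [0.3969, 0.1925, 0.2432]
eef_rot: [-2.639, 1.564, 0.307]
wrist_force: [-0.0, -0.5, -0.4]
gripper_width: 0.385
```

View pics/w3.png

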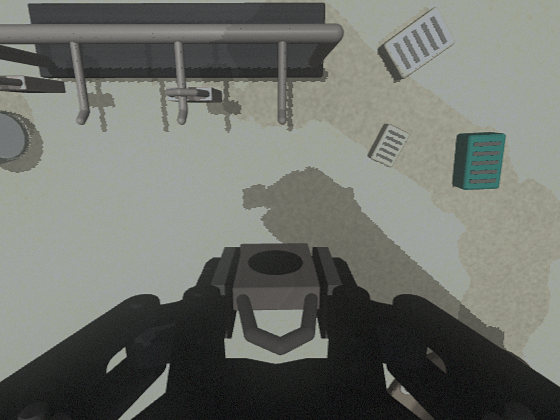

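Holder 1 is held upright: window at (277,262), eye towards (277,330). I'll carry it to the box with the jaws turned along the box's x, so the camera stays away from the lid.

```bash
python3 -m crank '0.2 0.15 0 0 -0.33; 0.2 0.375 -0.2 0 -0.66; 0.2 0.375 -0.5 0 -1; 0.2 0.375 -0.8 0 -1; 0.2 0.375 -0.9 0 -1'; python3 -m crank '0.2 0 -0.3 0 -0.33; 0.2 0 -0.6 0 -0.66; 0.2 0 -0.9 0 -1; 0.2 0 -0.9 0 -1'; python3 -m crank '0.2 0 0 0 -0.3; 0.2 0 0 -0.1 -0.53; 0.2 0 0 -0.2 -0.53; 0.2 0 0 -0.2 -0.53'
python3 - <<'E'
from h import *
from scipy.spatial.transform import Rotation as Ro
s=monitor.sense();R=Ro.from_euler('xyz',s['eef_rot']).as_matrix();print(s['ee_pos'],np.degrees(np.arctan2(R[1,1],R[0,1])),s['joint_pos'])
snap('wrist','w4');f=load('w4');X=cloud(f);m=(abs(X[...,2]-.072)<.006)&(X[...,0]<.56)&(X[...,0]>.39)&(X[...,1]<-.1)&(X[...,1]>-.37)
print(m.sum(),cv2.minAreaRect(X[m][:,:2].astype(np.float32)))
E
```

```text
time_s: 7.35
ee_pos: [0.469, 0.0071, 0.238]
eef_rot: [1.051, 1.566, -2.792]
wrist_force: [0.5, 0.7, -0.1]
gripper_width: 0.384
time_s: 7.85
ee_pos: [0.4686, -0.1735, 0.2381]
eef_rot: [1.436, 1.567, -2.912]
wrist_force: [-0.1, 0.7, -0.4]
gripper_width: 0.385
time_s: 8.35
ee_pos: [0.4689, -0.167, 0.1977]
eef_rot: [1.161, 1.565, 2.844]
wrist_force: [0.4, -0.4, -1.0]
gripper_width: 0.382
[ 0.4689 -0.167   0.1977] -173.57537599328597 [ 0.3423  0.2347 -0.1446  1.995   0.0414  0.9206 -2.8531]
12696 ((0.48179763555526733, -0.2215893566608429), (0.17148363590240479, 0.17776890099048615), 6.446929931640625)
```

View pics/w4.png

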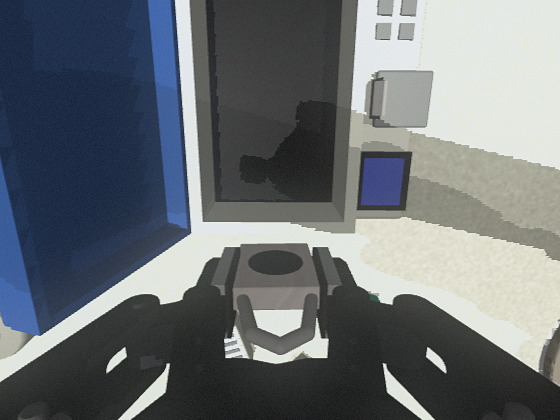

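```bash
python3 -m crank '0.2 0 0 -0.25 0; 0.2 0 0 -0.5 0; 0.2 0 0 -0.65 0;0.2 0 0 -0.75 0;0.2 0 0 -0.79 0'; python3 -m crank '0.2 0 0 -0.02 0; 0.2 0 0 -0.04 0; 0.2 0 0 -0.04 0'
```

```text
time_s: 9.02
ee_pos: [0.4707, -0.1682, 0.0417]
eef_rot: [1.054, 1.57, 2.735]
wrist_force: [-0.0, -0.2, 0.2]
gripper_width: 0.386
time_s: 9.4
ee_pos: [0.4711, -0.1688, 0.0347]
eef_rot: [-1.997, 1.57, -0.317]
wrist_force: [0.4, -0.3, -0.3]
gripper_width: 0.383
```

```bash
python3 -m crank '0.2 0 0 -0.025 0; 0.2 0 0 -0.025 0; 0.2 0 0 -0.025 0'; python3 -m crank '0.2 0 0 -0.015 0; 0.2 0 0 -0.03 0; 0.2 0 0 -0.03 0'
```

```text
time_s: 9.78
ee_pos: [0.4708, -0.1688, 0.0293]
eef_rot: [2.311, 1.571, -2.291]
wrist_force: [-0.2, 0.0, -0.7]
gripper_width: 0.386
time_s: 10.15
ee_pos: [0.4706, -0.1687, 0.023]
eef_rot: [1.24, 1.57, 2.921]
wrist_force: [1.2, 0.6, -0.1]
gripper_width: 0.384
```

```bash
python3 -m crank '0.55 0 0 0 0; 0.6 0 0 0 0; 0.6 0 0 0.25 0; 0.6 0 0 0.5 0; 0.6 0 0 0.95 0'; python3 -c "
from h import *
snap('wrist','w5');f=load('w5')
cv2.imwrite('pics/w5s.png',cv2.resize(f['im'],(420,315)))"
python3 -m crank '0.6 0 0.1 0.2 0.33; 0.6 0 0.4 0.3 0.66; 0.6 0 0.7 0.3 1;0.6 0 0.8 0.3 1'; python3 -m crank '0.6 0 0.25 0 0.33; 0.6 0 0.5 0 0.66; 0.6 0 0.8 0 1;0.6 0 0.8 0 1';python3 -m crank '0.6 0.094 0.25 0 0.33; 0.6 0.094 0.455 0 0.53; 0.6 0.094 0.455 0 0.53;0.6 0.094 0.455 0 0.53'
python3 - <<'E'
from h import *
from scipy.spatial.transform import Rotation as Ro
s=monitor.sense();R=Ro.from_euler('xyz',s['eef_rot']).as_matrix();print(s['ee_pos'],np.degrees(np.arctan2(R[1,1],R[0,1])))
E
```

```text
time_s: 10.78
ee_pos: [0.47, -0.1685, 0.1869]
eef_rot: [1.172, 1.569, 2.852]
wrist_force: [1.0, -1.0, -0.8]
gripper_width: 0.597
time_s: 11.32
ee_pos: [0.4707, -0.0047, 0.2465]
eef_rot: [-1.685, 1.569, 0.503]
wrist_force: [-0.0, -0.6, 0.4]
gripper_width: 0.598
time_s: 11.82
ee_pos: [0.47, 0.1566, 0.2462]
eef_rot: [-1.342, 1.568, 1.348]
wrist_force: [-0.8, -0.6, 0.7]
gripper_width: 0.598
time_s: 12.32
ee_pos: [0.4898, 0.2407, 0.2455]
eef_rot: [1.459, 1.569, -1.881]
wrist_force: [0.1, 0.0, -0.3]
gripper_width: 0.598
[0.4898 0.2407 0.2455] -101.3783307965328
```

View pics/w5s.png

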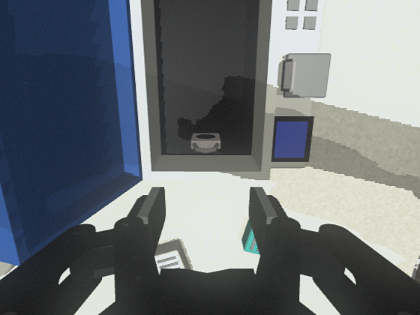

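Holder 1 stands upright in the well at (205,142). I'll pick the second one.

```bash
python3 -m crank '0.6 0 0 -0.25 0; 0.6 0 0 -0.5 0; 0.6 0 0 -0.7 0; 0.6 0 0 -0.79 0; 0.6 0 0 -0.79 0' 60;  python3 -m crank '0.2 0 0 0 0; 0.2 0 0 0 0; 0.2 0 0 0 0; 0.2 0 0 0 0' 60; python3 -m crank '0.2 0 0 0.03 0; 0.2 0 0 0.06 0; 0.2 0 0 0.06 0; 0.2 -0.1 0.02 0.06 0; 0.2 -0.2 0.04 0.06 0'; python3 -m crank '0.2 -0.15 0.03 0 0; 0.2 -0.2 0.04 0.2 0; 0.2 -0.2 0.04 0.5 0;0.2 -0.2 0.04 0.7 0; 0.2 -0.2 0.04 0.7 0'
python3 - <<'E'
from h import *
snap('wrist','w6');f=load('w6');X=cloud(f);cv2.imwrite('pics/w6s.png',cv2.resize(f['im'],(420,315)))
E
```

```text
time_s: 12.95
ee_pos: [0.4895, 0.241, 0.0874]
eef_rot: [1.003, 1.569, -2.337]
wrist_force: [-0.0, 0.1, 1.0]
gripper_width: 0.602
time_s: 13.45
ee_pos: [0.4909, 0.2427, 0.0893]
eef_rot: [-2.639, 1.568, 0.306]
wrist_force: [-0.4, -1.6, 7.0]
gripper_width: 0.392
time_s: 14.08
ee_pos: [0.4475, 0.2505, 0.0994]
eef_rot: [0.474, 1.57, -2.863]
wrist_force: [-0.3, 0.7, -0.6]
gripper_width: 0.382
time_s: 14.7
ee_pos: [0.4096, 0.2598, 0.2426]
eef_rot: [-2.537, 1.565, 0.409]
wrist_force: [0.1, -0.3, -0.7]
gripper_width: 0.386
```

View pics/w6s.png

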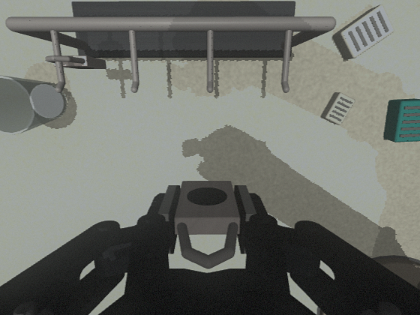

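Holder 2 is in the grip, upright.

```bash
python3 -m crank '0.2 0.15 0 0 -0.33; 0.2 0.33 -0.2 0 -0.66; 0.2 0.33 -0.5 0 -1; 0.2 0.33 -0.75 0 -1; 0.2 0.33 -0.75 0 -1'; python3 -m crank '0.2 0 -0.3 0 -0.33; 0.2 0 -0.6 0 -0.66; 0.2 0 -0.9 0 -1; 0.2 0 -0.95 0 -1'; python3 -m crank '0.2 0 -0.3 0 -0.3; 0.2 0 -0.615 -0.1 -0.53; 0.2 0 -0.615 -0.3 -0.53; 0.2 0 -0.615 -0.3 -0.53;0.2 0 -0.615 -0.3 -0.53'
python3 - <<'E'
from h import *
from scipy.spatial.transform import Rotation as Ro
s=monitor.sense();R=Ro.from_euler('xyz',s['eef_rot']).as_matrix();d=s['ee_pos'][:2]-[.48,-.243];print(s['ee_pos'],np.degrees(np.arctan2(R[1,1],R[0,1])),d@[.994,.109],d@[-.109,.994],s['joint_pos'][6])
E
```

```text
time_s: 15.38
ee_pos: [0.474, 0.1036, 0.2375]
eef_rot: [1.337, 1.566, -2.508]
wrist_force: [-0.7, 1.0, -0.2]
gripper_width: 0.383
time_s: 15.88
ee_pos: [0.4742, -0.0848, 0.2382]
eef_rot: [1.484, 1.568, -2.861]
wrist_force: [-0.3, -0.5, -1.6]
gripper_width: 0.389
time_s: 16.5
ee_pos: [0.4764, -0.2026, 0.1803]
eef_rot: [-0.149, 1.57, 1.535]
wrist_force: [-0.1, -0.5, -0.8]
gripper_width: 0.384
[ 0.4764 -0.2026  0.1803] -173.5075650259089 0.0008583163849887285 0.040528645039874064 -2.780548379900575
```

```bash
python3 -m crank '0.2 0 0 -0.25 0; 0.2 0 0 -0.5 0; 0.2 0 0 -0.65 0;0.2 0 0 -0.74 0;0.2 0 0 -0.74 0'; python3 -m crank '0.2 0 0 -0.02 0; 0.2 0 0 -0.04 0; 0.2 0 0 -0.04 0'
```

```text
time_s: 17.12
ee_pos: [0.4764, -0.2033, 0.032]
eef_rot: [0.053, 1.57, 1.736]
wrist_force: [-0.1, -0.4, 0.1]
gripper_width: 0.382
time_s: 17.5
ee_pos: [0.4776, -0.2049, 0.0267]
eef_rot: [-1.953, 1.567, -0.272]
wrist_force: [-3.5, 2.4, 19.9]
gripper_width: 0.386
```

```bash
python3 -m crank '0.2 0 0 0.01 0; 0.55 0 0 0.01 0; 0.6 0 0 0.01 0; 0.6 0 0 0.2 0; 0.6 0 0 0.5 0'; python3 -m crank '0.6 0 0 0.3 0; 0.6 0 0.1 0.55 0.33; 0.6 0 0.4 0.55 0.66; 0.6 0 0.7 0.55 1;0.6 0 1 0.55 1'; python3 -m crank '0.6 0 0.25 0 0.33; 0.6 0 0.5 0 0.66; 0.6 0 0.8 0 1;0.6 0 1 0 1'
python3 - <<'E'
from h import *
from scipy.spatial.transform import Rotation as Ro
s=monitor.sense();R=Ro.from_euler('xyz',s['eef_rot']).as_matrix();j=np.degrees(np.arctan2(R[1,1],R[0,1]));d=np.array([.5236,.3739,.25])-s['ee_pos'];print(d/.2,np.radians(-101.2-j)/.5)
E
```

```text
time_s: 18.12
ee_pos: [0.474, -0.2042, 0.1231]
eef_rot: [1.127, 1.566, 2.807]
wrist_force: [1.1, -1.2, -0.0]
gripper_width: 0.602
time_s: 18.75
ee_pos: [0.4753, -0.0032, 0.2339]
eef_rot: [-2.487, 1.57, -0.305]
wrist_force: [1.3, 0.9, -0.1]
gripper_width: 0.601
time_s: 19.25
ee_pos: [0.475, 0.1981, 0.2338]
eef_rot: [-0.965, 1.57, 1.719]
wrist_force: [0.3, -0.0, 0.3]
gripper_width: 0.603
[0.2428 0.8792 0.0812] 0.5233716606411798
```

```bash
python3 -m crank '0.6 0 0.3 0.08 0.3; 0.6 0.1 0.6 0.08 0.52; 0.6 0.1 0.88 0.08 0.52; 0.6 0.1 0.88 0.08 0.52; 0.6 0.1 0.88 0.08 0.52'
python3 - <<'E'
from h import *
s=monitor.sense();snap('wrist','w7');f=load('w7');X=cloud(f);q=(X[...,:2]-o)@np.c_[ex,ey];y=.1
for z0,z1 in((.11,.13),):
    m=(X[...,2]>z0)&(X[...,2]<z1)&(abs(q[...,1]-y)<.03)&(q[...,0]<.034)&(q[...,0]>-.03)
    p=q[m];print(len(p),np.percentile(p,[2,50,98],axis=0).round(4).tolist(),np.percentile(X[m][:,2],[5,50,95]))
m=(X[...,2]>.06)&(X[...,2]<.1)&(q[...,1]>.14)&(q[...,0]<.03);print('bk',m.sum(),q[m].min(0) if m.any() else 0)
d=np.array([.5236,.3739,.088])-s['ee_pos'];print(d/.2)
E
```

```text
time_s: 19.88
ee_pos: [0.4955, 0.3707, 0.2491]
eef_rot: [1.184, 1.569, -2.159]
wrist_force: [0.7, -0.8, -0.7]
gripper_width: 0.606
310 [[0.0092, 0.0882], [0.0165, 0.1012], [0.0189, 0.1208]] [0.1122 0.1201 0.1248]
bk 2076 [-0.0684  0.1728]
[ 0.1404  0.0159 -0.8053]
```

```bash
python3 -m crank '0.6 0.142 0.026 -0.2 0; 0.6 0.142 0.026 -0.5 0; 0.6 0.142 0.026 -0.7 0; 0.6 0.142 0.026 -0.805 0; 0.6 0.142 0.026 -0.805 0' 60;  python3 -m crank '0.2 0 0 0 0; 0.2 0 0 0 0; 0.2 0 0 0 0; 0.2 0 0 0 0' 60; python3 -m crank '0.2 0 0 0.03 0; 0.2 0 0 0.06 0; 0.2 0 0 0.06 0; 0.2 -0.1 0.02 0.06 0; 0.2 -0.2 0.04 0.06 0'; python3 -m crank '0.2 -0.2 0.04 0 0; 0.2 -0.25 0.05 0.2 0; 0.2 -0.25 0.05 0.5 0;0.2 -0.25 0.05 0.7 0; 0.2 -0.25 0.05 0.7 0'
python3 - <<'E'
from h import *
snap('wrist','w8');f=load('w8');cv2.imwrite('pics/w8s.png',cv2.resize(f['im'],(420,315)))
E
```

```text
time_s: 20.55
ee_pos: [0.524, 0.3751, 0.0881]
eef_rot: [1.106, 1.569, -2.238]
wrist_force: [0.0, 0.0, -0.1]
gripper_width: 0.597
time_s: 21.05
ee_pos: [0.5252, 0.3774, 0.0906]
eef_rot: [-2.337, 1.567, 0.603]
wrist_force: [0.7, -0.3, 6.3]
gripper_width: 0.382
time_s: 21.68
ee_pos: [0.4818, 0.3848, 0.1004]
eef_rot: [0.362, 1.57, -2.98]
wrist_force: [-0.4, 0.9, -1.1]
gripper_width: 0.386
time_s: 22.3
ee_pos: [0.4333, 0.3966, 0.2443]
eef_rot: [-2.22, 1.564, 0.723]
wrist_force: [0.1, 0.7, -0.8]
gripper_width: 0.383
```

View pics/w8s.png

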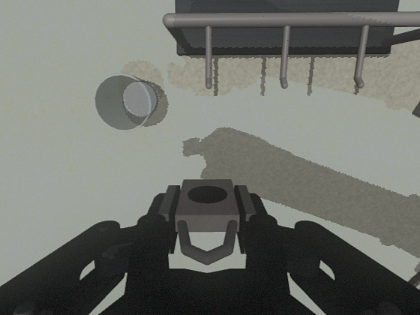

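Holder 3 is held upright and the beaker is undisturbed. It goes to the box next.

```bash
python3 -m crank '0.2 0.23 -0.2 0 -0.33; 0.2 0.23 -0.4 0 -0.66; 0.2 0.23 -0.7 0 -1; 0.2 0.23 -1 0 -1; 0.2 0.23 -1 0 -1'; python3 -m crank '0.2 0 -0.3 0 -0.33; 0.2 0 -0.6 0 -0.66; 0.2 0 -0.9 0 -1; 0.2 0 -1 0 -1; 0.2 0 -1 0 -1'; python3 -m crank '0.2 0 -0.3 0 -0.3; 0.2 0 -0.6 0 -0.53; 0.2 0 -0.9 0 -0.53; 0.2 0 -1 0 -0.53;0.2 0 -1 0 -0.53';python3 -m crank '0.2 0 -0.175 -0.1 0; 0.2 0 -0.175 -0.3 0; 0.2 0 -0.175 -0.3 0'
python3 - <<'E'
from h import *
from scipy.spatial.transform import Rotation as Ro
s=monitor.sense();R=Ro.from_euler('xyz',s['eef_rot']).as_matrix();d=s['ee_pos'][:2]-[.48,-.243];print(s['ee_pos'],np.degrees(np.arctan2(R[1,1],R[0,1])),d@[.994,.109],d@[-.109,.994],s['joint_pos'][6])
snap('top','t2');f=load('t2');cv2.imwrite('pics/t2c.png',cv2.resize(f['im'][170:290,240:420],(540,360),interpolation=cv2.INTER_CUBIC))
E
```

```text
time_s: 22.98
ee_pos: [0.4787, 0.1888, 0.2389]
eef_rot: [1.671, 1.565, -2.179]
wrist_force: [-1.0, 1.3, -0.7]
gripper_width: 0.383
time_s: 23.6
ee_pos: [0.4791, -0.006, 0.2395]
eef_rot: [1.358, 1.568, -2.987]
wrist_force: [-0.4, 0.6, -0.3]
gripper_width: 0.386
time_s: 24.22
ee_pos: [0.4802, -0.2048, 0.2399]
eef_rot: [1.073, 1.569, 2.748]
wrist_force: [0.7, 0.6, 0.0]
gripper_width: 0.385
time_s: 24.6
ee_pos: [0.4787, -0.2367, 0.1779]
eef_rot: [0.968, 1.563, 2.647]
wrist_force: [-1.0, 0.2, -1.2]
gripper_width: 0.384
[ 0.4787 -0.2367  0.1779] -173.8006322073038 -0.0006307966297670986 0.006391485875993626 -2.624851728878127
```

View pics/t2c.png

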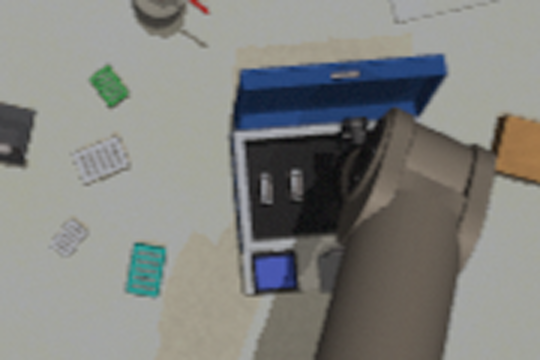

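Two holders stand in the well at crop (266,188) and (296,184), and the cartridge is still at (101,160).

```bash
python3 -m crank '0.2 0 0 -0.25 0; 0.2 0 0 -0.5 0; 0.2 0 0 -0.65 0;0.2 0 0 -0.73 0;0.2 0 0 -0.73 0'; python3 -m crank '0.2 0 0 -0.015 0; 0.2 0 0 -0.015 0; 0.2 0 0 -0.015 0'
```

```text
time_s: 25.28
ee_pos: [0.4808, -0.2398, 0.0352]
eef_rot: [-0.417, 1.57, 1.26]
wrist_force: [0.7, 0.2, -0.0]
gripper_width: 0.384
time_s: 25.65
ee_pos: [0.4805, -0.2408, 0.0325]
eef_rot: [-2.006, 1.57, -0.331]
wrist_force: [1.1, -0.5, -0.2]
gripper_width: 0.384
```

```bash
python3 -m crank '0.2 0 0 -0.015 0; 0.2 0 0 -0.02 0; 0.2 0 0 -0.02 0'; python3 -m crank '0.2 0 0 -0.01 0; 0.2 0 0 -0.02 0; 0.2 0 0 -0.02 0'
```

```text
time_s: 26.02
ee_pos: [0.4802, -0.2407, 0.0285]
eef_rot: [-1.567, 1.57, 0.108]
wrist_force: [-2.3, 1.3, 9.0]
gripper_width: 0.381
time_s: 26.4
ee_pos: [0.4804, -0.241, 0.0283]
eef_rot: [-1.059, 1.569, 0.616]
wrist_force: [-14.2, 6.6, 53.7]
gripper_width: 0.385
```

```bash
python3 -m crank '0.2 0 0 0.025 0; 0.2 0 0 0.025 0'; python3 -m crank '0.5 0 0 0 0; 0.6 0 0 0 0; 0.6 0 0 0.2 0; 0.6 0 0 0.5 0;0.6 0 0 0.8 0'; python3 -m crank '0.75 0 0.1 0.25 0.2; 0.75 0 0.4 0.25 0.4; 0.75 0 0.7 0.25 0.61; 0.75 0 1 0.25 0.61; 0.75 0 1 0.25 0.61'
python3 - <<'E'
from h import *
from scipy.spatial.transform import Rotation as Ro
s=monitor.sense();R=Ro.from_euler('xyz',s['eef_rot']).as_matrix();print(s['ee_pos'],np.degrees(np.arctan2(R[1,1],R[0,1])))
snap('top','t3');f=load('t3');X=cloud(f)
q=X[205:240,250:295].reshape(-1,3);q=q[(q[:,2]>.012)&(q[:,2]<.06)];r=cv2.minAreaRect(q[:,:2].astype(np.float32));print(len(q),r,q[:,2].max())
snap('wrist','w9');f=load('w9');X=cloud(f)
m=(X[...,2]>.02)&(X[...,2]<.04)&(np.hypot(X[...,0]-.5015,X[...,1]-.03)<.06);print(m.sum(), cv2.minAreaRect(X[m][:,:2].astype(np.float32)) if m.sum()>9 else '')
cv2.imwrite('pics/w9s.png',cv2.resize(f['im'],(420,315)))
E
```

```text
time_s: 26.65
ee_pos: [0.4803, -0.2407, 0.0291]
eef_rot: [-2.047, 1.57, -0.372]
wrist_force: [0.4, -0.9, -1.2]
gripper_width: 0.383
time_s: 27.28
ee_pos: [0.4796, -0.2404, 0.1899]
eef_rot: [1.281, 1.569, 2.956]
wrist_force: [0.8, 0.5, 0.5]
gripper_width: 0.596
time_s: 27.9
ee_pos: [0.4799, -0.0354, 0.2386]
eef_rot: [-0.159, 1.569, 1.83]
wrist_force: [-0.2, 0.1, -0.3]
gripper_width: 0.748
[ 0.4799 -0.0354  0.2386] -156.03230560302634
114 ((0.5159471035003662, 0.06027330085635185), (0.0865030288696289, 0.09627420455217361), 9.937698364257812) 0.037205642729131114
1841 ((0.499939501285553, 0.029234789311885834), (0.040101345628499985, 0.059805430471897125), 24.036975860595703)
```

View pics/w9s.png

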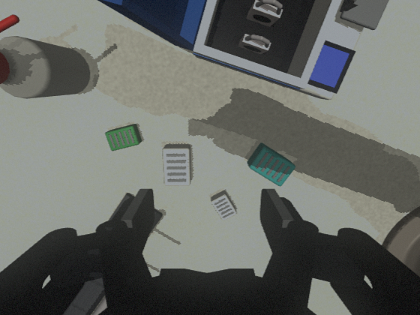

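The larger white cartridge is at (176,166), still in place at (0.500, 0.029). I'll grasp it.

```bash
python3 -m crank '0.75 0.1 0.323 0 0; 0.75 0.1 0.323 -0.25 0; 0.75 0.1 0.323 -0.5 0; 0.75 0.1 0.323 -0.8 0; 0.75 0.1 0.323 -0.8 0' 60; python3 -m crank '0.75 0 0 -0.2 0; 0.75 0 0 -0.35 0; 0.75 0 0 -0.35 0'; python3 -m crank '0.2 0 0 0 0; 0.2 0 0 0 0; 0.2 0 0 0 0; 0.2 0 0 0 0;0.2 0 0 0 0' 60; python3 -m crank '0.2 0 0 0.1 0; 0.2 0 0 0.2 0; 0.2 0 0 0.5 0; 0.2 0 0 0.8 0; 0.2 0 0 0.8 0'
```

```text
time_s: 28.62
ee_pos: [0.4965, 0.0217, 0.0751]
eef_rot: [1.408, 1.561, -2.898]
wrist_force: [0.2, 0.1, 0.4]
gripper_width: 0.752
time_s: 29.0
ee_pos: [0.5003, 0.023, 0.0094]
eef_rot: [1.824, 1.57, -2.48]
wrist_force: [-0.8, 0.2, 0.2]
gripper_width: 0.747
time_s: 29.62
ee_pos: [0.502, 0.0238, 0.0113]
eef_rot: [-1.921, 1.567, 0.058]
wrist_force: [-0.5, -0.2, 7.0]
gripper_width: 0.451
time_s: 30.25
ee_pos: [0.5039, 0.0243, 0.1752]
eef_rot: [-1.825, 1.559, 0.155]
wrist_force: [-0.1, 0.6, -0.9]
gripper_width: 0.452
```

```bash
python3 -m crank '0.2 0 -0.3 0.2 -0.3; 0.2 0 -0.6 0.2 -0.62; 0.2 -0.08 -0.8 0.2 -0.62; 0.2 -0.08 -0.8 0.2 -0.62; 0.2 -0.08 -0.8 0.2 -0.62';python3 -m crank '0.2 0 -0.3 0 0; 0.2 0 -0.6 0 0; 0.2 0 -0.85 0 0; 0.2 0 -0.85 -0.2 0; 0.2 0 -0.85 -0.2 0'
python3 - <<'E'
from h import *
from scipy.spatial.transform import Rotation as Ro
s=monitor.sense();R=Ro.from_euler('xyz',s['eef_rot']).as_matrix();d=s['ee_pos'][:2]-[.48,-.243];print(s['ee_pos'],np.degrees(np.arctan2(R[1,1],R[0,1])),d@[.994,.109],d@[-.109,.994],s['joint_pos'][6])
snap('side','s3');f=load('s3');
snap('wrist','w10');g=load('w10')
a=cv2.resize(f['im'][80:230,260:400],(392,420),interpolation=cv2.INTER_CUBIC);b=cv2.resize(g['im'],(400,420))
cv2.imwrite('pics/m1.png',np.hstack([a,b]))
E
```

```text
time_s: 30.88
ee_pos: [0.4838, -0.1353, 0.2088]
eef_rot: [-0.056, 1.57, 1.615]
wrist_force: [-0.3, 1.2, -0.6]
gripper_width: 0.447
time_s: 31.5
ee_pos: [0.4828, -0.3033, 0.166]
eef_rot: [0.91, 1.564, 2.582]
wrist_force: [-0.5, 0.6, -1.2]
gripper_width: 0.456
[ 0.4828 -0.3033  0.166 ] -174.1759198368123 -0.0037771369018278146 -0.06025830547888807 -2.46615534643645
```

View pics/m1.png

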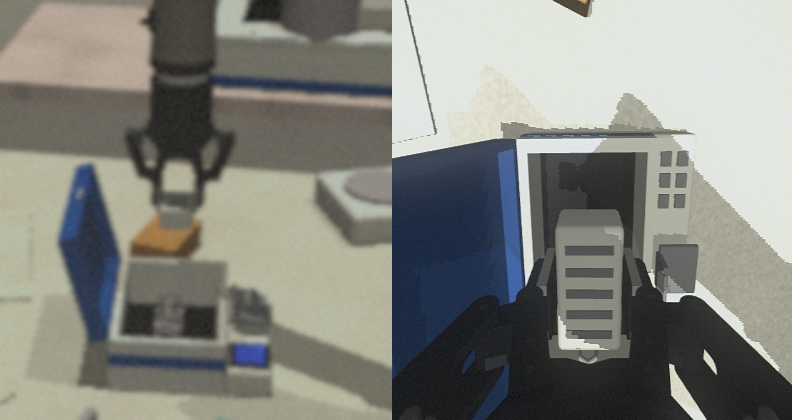

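The cartridge is held level over the free end of the well. The side view on the left of the picture shows the holders still standing. I'll lower it.

```bash
python3 -m crank '0.2 0.02 -0.02 -0.25 0; 0.2 0.02 -0.02 -0.45 0; 0.2 0.02 -0.02 -0.6 0; 0.2 0.02 -0.02 -0.66 0; 0.2 0.02 -0.02 -0.66 0'; python3 -m crank '0.2 0 0 -0.03 0; 0.2 0 0 -0.05 0; 0.2 0 0 -0.05 0'
```

```text
time_s: 32.22
ee_pos: [0.4889, -0.3095, 0.0375]
eef_rot: [-1.623, 1.57, 0.049]
wrist_force: [0.9, 0.1, -0.6]
gripper_width: 0.454
time_s: 32.6
ee_pos: [0.4881, -0.3099, 0.027]
eef_rot: [-1.744, 1.571, -0.074]
wrist_force: [-0.5, -0.1, -1.3]
gripper_width: 0.453
```

```bash
python3 -m crank '0.2 0 0 -0.025 0; 0.2 0 0 -0.025 0'; python3 -m crank '0.55 0 0 0 0; 0.65 0 0 0 0; 0.65 0 0 0.1 0; 0.65 0 0 0.35 0; 0.65 0 0 0.65 0'; python3 -m crank '0.65 0 0 0.3 0; 0 0 0 0.5 0; 0 0 0 0.6 0; 0 0 0 0.6 0'
python3 - <<'E'
from h import *
s=monitor.sense();print(s['ee_pos'])
snap('wrist','w11');snap('side','s4')
for n in('w11','s4'):
  X=cloud(load(n));d=X[...,:2]-[.48,-.243];bx=d@[.994,.109];by=d@[-.109,.994]
  m=(abs(bx)<.057)&(abs(by)<.097)&(X[...,2]<.12)
  print(n,m.sum(),np.percentile(X[m][:,2],[1,50,99,100]))
  k=m&(X[...,2]>.018);H,ye,xe=np.histogram2d(by[k],bx[k],[20,12],[[-.1,.1],[-.06,.06]])
  Z=np.full((20,12),0)
  i=np.clip(((by[k]+.1)*100).astype(int),0,19);j=np.clip(((bx[k]+.06)*100).astype(int),0,11);np.maximum.at(Z,(i,j),(X[k][:,2]*1000).astype(int));print(Z)
E
```

```text
time_s: 32.85
ee_pos: [0.4878, -0.3098, 0.0214]
eef_rot: [1.005, 1.57, 2.675]
wrist_force: [0.1, -1.1, -1.3]
gripper_width: 0.452
time_s: 33.48
ee_pos: [0.4875, -0.3098, 0.1539]
eef_rot: [1.173, 1.57, 2.843]
wrist_force: [1.0, -1.2, 0.4]
gripper_width: 0.649
time_s: 33.98
ee_pos: [0.4887, -0.3106, 0.2748]
eef_rot: [-2.053, 1.566, -0.383]
wrist_force: [0.2, 0.1, 0.2]
gripper_width: 0.015
[ 0.4887 -0.3106  0.2748]
w11 9980 [0.0071 0.0093 0.0769 0.0868]
[[ 0  0  0  0 35 36 35 36  0  0  0  0]
 [ 0  0  0  0 38 38 38 37  0  0  0  0]
 [ 0  0  0  0 37 37 38 38  0  0  0  0]
 [ 0  0  0  0 37 38 38 37 33  0  0  0]
 [ 0  0  0  0 37 38 37 38  0  0  0  0]
 [ 0  0  0  0 37 37 38 37  0  0  0  0]
 [ 0  0  0  0 37 37 37 37  0  0  0  0]
 [ 0  0  0  0  0  0  0  0  0  0  0  0]
 [ 0  0  0  0  0  0  0  0  0  0  0  0]
 [ 0  0  0  0 59 59 59 59  0  0  0  0]
 [ 0  0  0  0 80 86 86 80  0  0  0  0]
 [ 0  0  0  0  0  0  0  0  0  0  0  0]
 [ 0  0  0  0  0  0  0  0  0  0  0  0]
 [ 0  0  0  0  0  0 86  0  0  0  0  0]
 [ 0  0  0  0  0  0 84  0  0  0  0  0]
 [ 0  0  0  0  0  0  0  0  0  0  0  0]
 [ 0  0  0  0  0  0 5
[... 253 characters left out ...]
 0  0  0  0 35  0 37 37 32  0  0  0]
 [ 0  0  0  0 39 36 37 36  0  0  0  0]
 [ 0  0  0  0 34 36 40  0  0  0  0  0]
 [ 0  0  0  0 38 34 37 37  0  0  0  0]
 [ 0  0  0  0 32  0  0  0 33  0  0  0]
 [ 0  0  0  0  0  0  0  0  0  0  0  0]
 [ 0  0  0  0  0  0  0  0  0  0  0  0]
 [ 0  0  0  0 68  0  0  0  0  0  0  0]
 [ 0  0  0  0 77 81 86 79  0  0  0  0]
 [ 0  0  0  0 58 78 53  0  0  0  0  0]
 [ 0  0  0  0  0  0  0  0  0  0  0  0]
 [ 0  0  0  0 67 85 84 73  0  0  0  0]
 [ 0  0  0  0 55 81 84 81  0  0  0  0]
 [ 0  0  0  0  0  0  0  0  0  0  0  0]
 [ 0  0  0  0  0  0  0  0  0  0  0  0]
 [ 0  0  0  0  0 79 80 72  0  0  0  0]
 [ 0  0  0  0 63 74 81 69  0  0  0  0]
 [ 0  0  0  0  0  0  0  0 68  0  0  0]]
```

All three holders and the cartridge are in the well. The highest point is 86 mm, against 90 mm free under the lid. Now I'll go behind the lid.

```bash
python3 -m crank '0 0.2 0.2 0 0; 0 0.45 0.4 0 0; 0 0.7 0.428 0 0; 0 0.78 0.428 0 0; 0 0.78 0.428 0 0'; python3 -m crank '0 0 0 -0.2 0; 0 0 0 -0.4 0; 0 0 0 -0.54 0; 0 0 0 -0.54 0'
python3 -c "
from h import *
s=monitor.sense();d=s['ee_pos'][:2]-[.48,-.243];print(d@[.994,.109],d@[-.109,.994],s['wrist_force'])
snap('side','s5');X=cloud(load('s5'));d=X[...,:2]-[.48,-.243];bx=d@[.994,.109];by=d@[-.109,.994];im=load('s5')['im'].astype(int);m=(im[...,0]>im[...,2]+40)&(X[...,2]>.11)&(abs(by)<.11)&(bx>-.1)&(bx<.2);print(np.percentile(bx[m],[1,99]),np.percentile(X[m][:,2],[1,99]))"
```

```text
time_s: 34.7
ee_pos: [0.644, -0.2236, 0.2695]
eef_rot: [1.313, 1.567, 2.984]
wrist_force: [-0.3, -0.8, 1.3]
gripper_width: 0.0
time_s: 35.2
ee_pos: [0.6408, -0.2244, 0.161]
eef_rot: [1.273, 1.564, 2.942]
wrist_force: [-0.0, 0.1, -0.2]
gripper_width: 0.002
0.16184166656979498 0.0009696972557206726 [-0.0023  0.0941 -0.1887]
[0.1065 0.1236] [0.1611 0.2089]
```

```bash
python3 -m crank '0 -0.1 -0.01 0.01 0; 0 -0.2 -0.022 0.02 0; 0 -0.3 -0.033 0.03 0; 0 -0.4 -0.044 0.03 0; 0 -0.5 -0.055 0.03 0';  python3 -m crank '0 -0.08 -0.009 0 0; 0 -0.16 -0.018 0 0; 0 -0.24 -0.026 0 0; 0 -0.24 -0.026 0 0'
cat > lid.py <<'E'
from h import *
import sys
s=monitor.sense();d=s['ee_pos'][:2]-[.48,-.243];print('tcp',d@[.994,.109],d@[-.109,.994],s['ee_pos'][2],s['wrist_force'])
n=sys.argv[1];snap('side',n);X=cloud(load(n));d=X[...,:2]-[.48,-.243];bx=d@[.994,.109];by=d@[-.109,.994];im=load(n)['im'].astype(int);m=(im[...,0]>im[...,2]+40)&(X[...,2]>.075)&(abs(by)<.115)&(bx>-.11)&(bx<.2);print('lid',np.percentile(bx[m],[1,99]),np.percentile(X[m][:,2],[1,99]))
E
python3 lid.py s6
```

```text
time_s: 35.88
ee_pos: [0.5459, -0.2363, 0.1733]
eef_rot: [-1.907, 1.563, -0.237]
wrist_force: [3.0, -0.3, -0.1]
gripper_width: -0.003
time_s: 36.38
ee_pos: [0.4944, -0.241, 0.1699]
eef_rot: [1.305, 1.57, 2.974]
wrist_force: [2.1, 0.2, 2.9]
gripper_width: 0.002
tcp 0.014514952467492688 0.00040094049432272145 0.16988808636209046 [2.1012 0.2184 2.8599]
lid [-0.0222  0.0776] [0.0975 0.1893]
```

```bash
python3 -m crank '0 -0.104 -0.011 -0.1 0; 0 -0.184 -0.02 -0.175 0; 0 -0.24 -0.026 -0.24 0; 0 -0.3 -0.033 -0.31 0; 0 -0.3 -0.033 -0.31 0'; python3 lid.py s7
```

```text
time_s: 37.05
ee_pos: [0.4346, -0.2471, 0.1069]
eef_rot: [1.199, 1.568, 2.868]
wrist_force: [-1.3, 0.2, 2.6]
gripper_width: 0.002
tcp -0.04555056262980319 0.0009188656474498649 0.10688853364260917 [-1.3098  0.2393  2.5521]
lid [-0.0646  0.0657] [0.0934 0.1106]
```

Nearly shut, pushed from the front portion. I'll press down in small steps.

```bash
python3 -m crank '0 -0.03 -0.003 -0.02 0; 0 -0.04 -0.004 -0.04 0; 0 -0.04 -0.004 -0.05 0; 0 -0.04 -0.004 -0.05 0'; python3 -m crank '0 0 0 -0.01 0; 0 0 0 -0.015 0; 0 0 0 -0.015 0'; python3 lid.py s8
```

```text
time_s: 37.6
ee_pos: [0.4284, -0.2481, 0.0979]
eef_rot: [-2.234, 1.57, -0.563]
wrist_force: [1.2, 0.6, 2.9]
gripper_width: 0.002
time_s: 37.98
ee_pos: [0.4278, -0.2481, 0.0959]
eef_rot: [0.193, 1.57, 1.863]
wrist_force: [-3.2, 2.1, 18.0]
gripper_width: 0.003
tcp -0.05242169984722689 0.0006478428681602676 0.09588057086898782 [-3.2415  2.1324 18.0267]
lid [-0.0686  0.0636] [0.0898 0.101 ]
```

```bash
python3 -m crank '0 0 0 0.02 0; 0 0 0 0.05 0; 0 0 0 0.2 0; 0 0 0 0.5 0; 0 0 0 0.75 0';python3 -m crank '0 0 0 0 0; 0 0 0 0 0; 0 0 0 0 0; 0 0 0 0 0'; python3 lid.py s9
python3 - <<'E'
from h import *
snap('top','t9');f=load('t9');g=load('s9')
a=cv2.resize(f['im'][90:320,120:460],(500,338),interpolation=cv2.INTER_CUBIC);b=cv2.resize(g['im'][120:390,200:410],(263,338))
cv2.imwrite('pics/m9.png',np.hstack([a,b]))
E
```

```text
time_s: 38.65
ee_pos: [0.4274, -0.248, 0.2464]
eef_rot: [1.454, 1.57, 3.124]
wrist_force: [0.3, -0.6, -0.1]
gripper_width: 0.001
time_s: 39.15
ee_pos: [0.4274, -0.2477, 0.2436]
eef_rot: [1.201, 1.568, 2.871]
wrist_force: [-0.1, -0.5, 0.1]
gripper_width: -0.0
tcp -0.05283758896099488 0.0010765716552421083 0.24362121916566998 [-0.1193 -0.4729  0.1101]
lid [-0.0687  0.0632] [0.0906 0.1005]
```

View pics/m9.png

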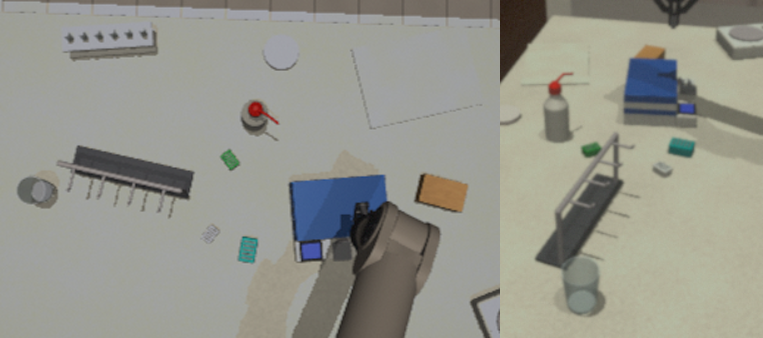

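The lid stays shut with the hand clear. The rack is empty, the white cartridge is gone from the bench, and the bottle, beaker and carton are where they were. I'll hand it in.

```bash
python3 -c "
from workcell import job
print(job.job_done())"
```

```text
the job is handed in; nothing more can be done
None
```

The job is done and handed in at about 39 s of the 210 s allowed. I pressed the paddle and the lid opened by itself. I then put the three holders present and the larger white cartridge in the box, and pushed the lid down until it stayed shut.

**Last checks:**
- **In the box:** before closing, depth readings showed all three holders standing and the cartridge lying flat. The highest point was 86 mm, against 90 mm free under the lid.
- **Lid:** after I lifted the hand clear and waited half a second, it still read shut, with its top at about 96 mm.
- **Around it:** the final picture shows the rack empty and the bottle, beaker and carton in their places.

**Less than clean:**
- **Lid opening:** during the paddle press the wrist read about 5 N sideways and the lid looked only partly open. It may have brushed the hand; it opened fully once I backed off.
- **Holder 3:** it met the well floor with about 54 N at the wrist, below the 120 N limit.
- **Latching:** the final press on the lid reached about 18 N, more than the 10 N it should need. The latch itself cannot be seen; I judge it latched because the lid stayed down.

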